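# Hold the magnifier over the red circuit board

### The arm

A 6-joint arm with a two-finger parallel gripper is mounted at the origin on the work surface. World frame = base frame: x ahead of the robot, y to its left, z up, the work surface at z = 0. Lengths are in m, angles in rad, forces in N, time in s.
With the tool pointing down it reaches from about 0.35 to 0.975 m from the base axis. Payload 17.4 kg.
Tool frame: the origin (TCP) lies midway between the tips of the shut fingers; the grasp point (between the pads) lies 19 mm behind it (manip.tcp_to_grasp is the distance from the TCP to the grasp point, in m); z points along the fingers, y is the line along which they close (so a half turn about z gives the same grasp; the last joint's range is limited). The gripper opens to 85 mm and grips with 20 to 120 N. Pads are 22 mm wide; open, the fingers measure 114 mm over their backs; the gripper's body (76 mm by 85 mm) begins 54 mm behind the grasp point. The pads swing forward as they close: fully open they stand 13 mm farther back than shut.
Start: joints at [-0.038, 0.116, 1.442, -0, 1.584, -0.038], TCP at [0.675, -0, 0.231] pointing down, gripper open.
Joint ranges: [-2.83, 2.83], [-0.83, 2.19], [0.07, 2.5], [-1.14, 4.28], [0.01, 3], [-2.97, 2.97]. Speed limits (rad/s): [1.89, 1.89, 2.22, 3.14, 3.14, 3.14].

### API

Orientations are given as a unit quaternion [x, y, z, w].
In Python, from workcell import get_obs, cams, manip gives the robot as it stands.
- The arm moves only by the tool play_rows, never from a script. Its argument "plan" is one flat list of numbers, 7 for each row, row after row: the shift along the tool's x, y, z in mm, then the turn, a rotation vector about the tool's x, y, z in degrees, then the finger opening in mm, from 0 to 85.4. In form: [x, y, z, wx, wy, wz, fingers, x, y, z, wx, wy, wz, fingers, ...]. A call has 1 to 5 rows; each row is the pose to reach, as a shift and turn from the pose commanded when the call began, along the tool's axes at that moment; what a row does not reach only later rows make up. A row lasts 1/12 s, in which the tool goes at most 41.7 mm and 7.16 degrees, less where a joint would pass 70% of its speed; a pose out of reach is approached as far as the arm can. A call with a gripper value outside its range is refused whole. The fingers move at their own pace and stop on an object; "force" is the grip in N (left out, the last holds). Time passes only in rows, so rows that repeat a pose let the fingers close. It gives the time, the measured TCP pose, the force, the opening and the grip force at its end, in the units of the state.
- get_obs(): the state, without advancing time (a new reading comes with each control period).
- cams.get_image(name): name is "scene" or "side" or "wrist"; returns the picture (400x640x3 uint8, red, green, blue); there is no depth.
- cams.calibration(name): a dict with "mtx" (3x3 intrinsics, pixels), "xyz" and "rotation" of the camera in the world. Camera axes: x right, y up, looking along -z (the intrinsics and any distortion apply to the point x, -y, -z); pixel columns grow to the right and rows downward; lengths in m; the calibration is good to about 2 mm. A picture is of the moment at which its call begins: read the wrist's pose just before it. calibration takes no time and is no camera call; for the wrist camera it gives the pose at the moment of the call.
- manip.hand_in(): hands the job in; it is judged then, once.
The state is a dict: "time_s": time; "joint_pos": joint angles; "qd": joint speeds; "joint_torque": joint torques, N m; "position": TCP position; "tcp_rot": TCP orientation; "force": force on the tool from outside, world axes, zero at the start; "wrist_torque": the same for the moment, N m; "grip_width": opening from 0.0 (shut) to 1.0 (fully open); "grip_force": force on a finger pad.
Only numpy, scipy, OpenCV 4.12 (cv2) and the standard library are available. Lean on these libraries where they do the work, as an engineer would, in place of code of your own. Each camera call takes 0.05 s, during which the arm holds its last target. There are 200 camera calls.

### The job

Draw the orange-handled hand magnifier out of its leaning stand, turn it level and hold it over the red circuit board for inspection: glass flat, its centre over the middle of the board, about 10 cm above the bench. Finish while still holding it there in the gripper, steady; do not put it down or let go. Leave the boards, tape, screwdriver and solder spool where they are, and do not touch either board with the magnifier.

Things in the scene. Friction and masses are not known exactly. Their poses are not given: they have to be found in the camera images.
- magnifier: Loose rigid hand magnifier, 98-196 g. Origin: lens centre. x: along handle, butt to lens; z: square to lens; y: across handle. Black rim 76 mm across, 12 thick, glass 66 across. Orange handle 22 wide (y), 14 thick (z), from x = -0.185 to -0.035; centre of mass near x = -0.083. Starts butt down in the stand, leaning 45 deg, lens end up and away from the robot, +z up and towards the robot
- magnifier_grip (a point): Point on the handle's axis, 75 mm behind the lens centre, free of the socket: good to grip, fingers closing across the 22 mm width, tool square to the lens (tilted 45 degrees). At the start about 101 mm above the bench
- magnifier_butt (a point): Middle of the handle's butt end, 185 mm behind the lens centre
- stand: Fixed. Steel base 140 x 90 x 12 mm (x -0.05 to 0.09 of the origin, at bench level), grey tube socket 38 mm wide outside, walls 6, leaning 45 deg up towards its +x. The handle sits 65 mm deep, 2 mm play each side, 2.5 in thickness, no latch: draw it straight along its axis. A 12 mm wide tongue on a post runs under the handle 50 mm past the mouth. At yaw 0 it leans to world +x; yaw up to 23 deg
- stand_mouth (a point): Centre of the socket's mouth, 69 mm above the bench; the handle's axis passes through it
- red_board: The board to inspect: red circuit board, loose, lying flat, 100 x 75 mm (x, y), board face 12 mm above the bench on brass stand-offs, parts on it up to 24 mm above the bench. Origin at bench level under the centre of the board
- blue_board: The same in blue: a bystander, to be left alone. The stand and the two boards swap places from start to start
- tape: Bystander: yellow roll of tape lying flat, 90 mm across, 45 mm high, origin at the centre of its underside
- screwdriver: Bystander: red-handled screwdriver lying on the bench, 190 mm long along its x, origin near its middle at bench level
- spool: Bystander: metal solder spool standing up, 56 mm across, 42 mm high, origin at the centre of its underside
Things that resemble listed ones, but are neither listed nor needed, are in the scene too. Leave any blue or pink look-alike of the magnifier alone.

How it is judged:
By the outcome, as a careful person would: the job done as asked, in the order asked, and still so for the second after the job is handed in, while the arm keeps its last pose, push and grip.
It also fails if it takes over 35 s, if anything falls off the work surface, if the arm or the gripper's body presses on something with over 40 N, if the wrist force passes 120 N, or if a joint passes its speed limit or range.

## Working session

There is one attempt and no reset: what is moved stays moved. The work goes in short steps, Python scripts to look and compute and a tool call to move; the robot and the scene stay as the last step left them, time stands still between calls to the robot, and variables do not carry over. Pictures are saved under pics/ and viewed, at most 10 in all, crops included, and the job is handed in when it is done.

Besides the shell and the picture viewer there is one more tool, called after "Call:" in YAML: its name, and indented under it one key for each argument. play_rows: Moves the arm, as the interface text tells. Its arguments: {"type":"object","properties":{"plan":{"type":"array"},"force":{"type":"number"}},"required":["plan"]}

```bash
mkdir -p pics; ls; python3 - <<'E'
from workcell import get_obs,cams,manip
import cv2,numpy as np
o=get_obs();print(o)
for n in("scene","side"):
    im=cams.get_image(n);c=cams.calibration(n);print(n,c)
    cv2.imwrite(f"pics/{n}0.png",im[:,:,::-1])
E
```

```text
pics
{'time_s': 0.0, 'joint_pos': array([-3.78039235e-02,  1.16479761e-01,  1.44227530e+00,  7.93702774e-06,
        1.58406222e+00, -3.77942241e-02]), 'qd': array([-8.31423182e-04,  1.00995337e-03, -7.16453397e-04,  7.51472884e-05,
       -2.16161668e-03,  7.88576516e-04]), 'joint_torque': array([-3.01628024e-03, -7.32023120e+01, -6.32483125e+01, -3.67824050e-04,
        6.55109907e-03, -4.52531231e-05]), 'position': array([ 6.74787215e-01, -1.23025056e-06,  2.30560159e-01]), 'tcp_rot': array([ 7.07110042e-01,  7.07103255e-01, -4.13392921e-04, -4.51725050e-04]), 'force': array([-0.19951454,  2.01159291,  0.21391118]), 'wrist_torque': array([-0.00325499, -0.02227251,  0.01033969]), 'grip_force': 0.0, 'grip_width': 1.0007550846507123}
scene {'mtx': array([[439.79310289,   0.        , 314.75187133],
       [  0.        , 439.79310289, 201.10131402],
       [  0.        ,   0.        ,   1.        ]]), 'xyz': array([1.19103383, 0.37716766, 0.60805035]), 'rotation': array([0.2385561 , 0.40999209, 0.7722242 , 0.4226905 ])}
side {'mtx': array([[404.94229217,   0.        , 316.46795335],
       [  0.        , 404.94229217, 194.63556197],
       [  0.        ,   0.        ,   1.        ]]), 'xyz': array([0.34308912, 0.7650479 , 0.7865554 ]), 'rotation': array([-0.03695486,  0.42562441,  0.89787782, -0.10627145])}
```

View pics/scene0.png

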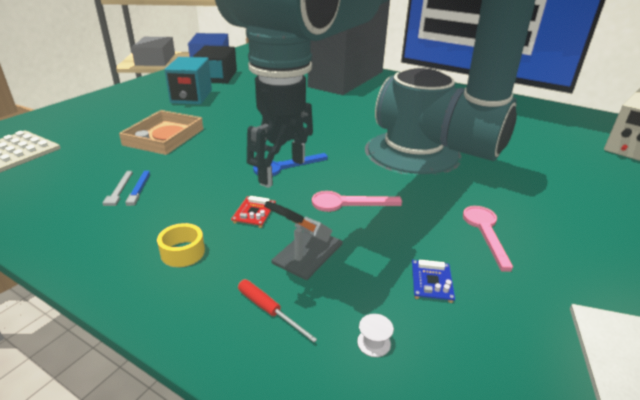

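View pics/side0.png

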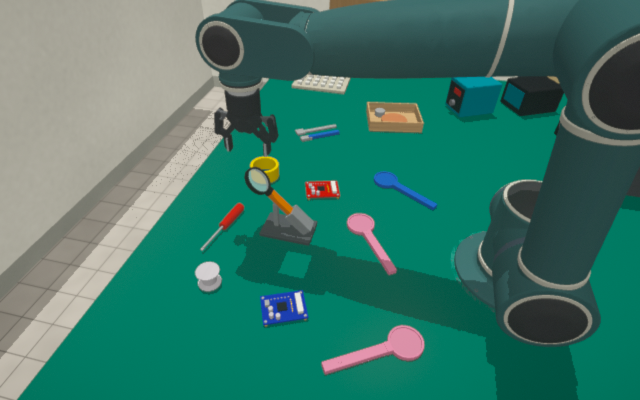

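Scene view: the orange-handled magnifier with black rim is at about (300,220), in its stand at (308,248). Side view: its rim is at (258,180) and its handle at (280,203). The look-alikes are pink at scene (355,201) and (490,235), and blue at (290,163). Only the orange one in the stand fits the description. The red board is at scene (253,211) and side (322,189). I'll confirm in one enlarged crop and measure.

```bash
cat > h.py <<'E'
import cv2,numpy as np
from scipy.spatial.transform import Rotation as R
def ray(c,uv):
    K=c["mtx"];d=np.array([(uv[0]-K[0,2])/K[0,0],-(uv[1]-K[1,2])/K[1,1],-1.])
    d=R.from_quat(c["rotation"]).apply(d);return np.array(c["xyz"]),d/np.linalg.norm(d)
def plane(c,uv,z):
    o,d=ray(c,uv);return o+d*(z-o[2])/d[2]
def tri(c1,u1,c2,u2):
    (o1,d1),(o2,d2)=ray(c1,u1),ray(c2,u2)
    s=np.linalg.lstsq(np.c_[d1,-d2],o2-o1,rcond=None)[0]
    a,b=o1+s[0]*d1,o2+s[1]*d2
    return (a+b)/2,np.linalg.norm(a-b)
def proj(c,p):
    q=R.from_quat(c["rotation"]).inv().apply(np.asarray(p)-c["xyz"]);K=c["mtx"]
    return np.c_[K[0,2]-K[0,0]*q[...,0]/q[...,2],K[1,2]+K[1,1]*q[...,1]/q[...,2]] if q.ndim>1 else np.array([K[0,2]-K[0,0]*q[0]/q[2],K[1,2]+K[1,1]*q[1]/q[2]])
E
python3 - <<'E'
from h import *
from workcell import cams
a=cv2.imread("pics/scene0.png");b=cv2.imread("pics/side0.png")
A=cv2.resize(a[180:280,220:350],None,fx=4,fy=4,interpolation=cv2.INTER_CUBIC)[:,:400]
A=cv2.resize(a[185:285,230:350],(480,400),interpolation=cv2.INTER_CUBIC)[:,:400]
B=cv2.resize(b[150:250,240:340],(400,400),interpolation=cv2.INTER_CUBIC)
cv2.imwrite("pics/crop0.png",np.hstack([A,B]))
for n,im in(("scene",a),("side",b)):
    c=cams.calibration(n);h=cv2.cvtColor(im,cv2.COLOR_BGR2HSV)
    for nm,lo,hi in(("orange",(8,120,60),(20,255,255)),("red",(0,150,60),(6,255,255)),("red2",(172,150,60),(180,255,255))):
        m=cv2.inRange(h,lo,hi)
        for k in cv2.findContours(m,0,2)[0]:
            if cv2.contourArea(k)>15:
                r=cv2.minAreaRect(k);print(n,nm,cv2.contourArea(k),np.round(r[0],1),np.round(r[1],1),cv2.boxPoints(r).round(1).tolist(), plane(c,r[0],.012).round(3))
E
```

```text
scene orange 69.5 [306.7 224.6] [15.2  5.8] [[298.6000061035156, 223.8000030517578], [301.20001220703125, 218.60000610351562], [314.79998779296875, 225.39999389648438], [312.20001220703125, 230.60000610351562]] [ 0.509 -0.054  0.012]
scene orange 234.0 [167.  132.5] [13. 28.] [[153.0, 126.0], [181.0, 126.0], [181.0, 139.0], [153.0, 139.0]] [ 0.342 -0.69   0.012]
scene red 503.5 [258.3 296.7] [46.1 13. ] [[236.3000030517578, 287.3999938964844], [244.39999389648438, 277.29998779296875], [280.29998779296875, 306.1000061035156], [272.20001220703125, 316.20001220703125]] [ 0.746 -0.007  0.012]
scene red 319.0 [251.4 213.3] [31.7 23.5] [[232.5, 219.10000610351562], [240.39999389648438, 197.0], [270.20001220703125, 207.5], [262.3999938964844, 229.6999969482422]] [ 0.544 -0.187  0.012]
scene red 39.0 [183.5  80. ] [ 4. 11.] [[178.0, 78.0], [189.0, 78.0], [189.0, 82.0], [178.0, 82.0]] [-0.056 -1.026  0.012]
side orange 222.0 [280. 202.] [28.3  8.5] [[267.0, 195.0], [273.0, 189.0], [293.0, 209.0], [287.0, 215.0]] [ 0.631 -0.098  0.012]
side orange 178.0 [393.5 117.5] [ 9. 25.] [[381.0, 113.0], [406.0, 113.0], [406.0, 122.0], [381.0, 122.0]] [ 0.346 -0.703  0.012]
side orange 17.5 [345.5   1.9] [ 4.4 10.2] [[340.1000061035156, 0.8999999761581421], [350.0, -1.2999999523162842], [351.0, 3.0], [341.0, 5.199999809265137]] [ 0.817 -2.339  0.012]
side red 210.5 [231.5 215.6] [ 8.4 29.9] [[218.5, 224.10000610351562], [238.1999969482422, 201.60000610351562], [244.5, 207.10000610351562], [224.8000030517578, 229.60000610351562]] [ 0.745 -0.007  0.012]
side red 245.5 [322.3 188.7] [16.  32.8] [[305.6000061035156, 181.5], [338.29998779296875, 180.0], [339.0, 196.0], [306.29998779296875, 197.39999389648438]] [ 0.523 -0.19   0.012]
side red 32.0 [457.   91.5] [9.2 4.9] [[452.0, 90.0], [455.5, 86.5], [462.0, 93.0], [458.5, 96.5]] [ 0.089 -1.019  0.012]
```

View pics/crop0.png

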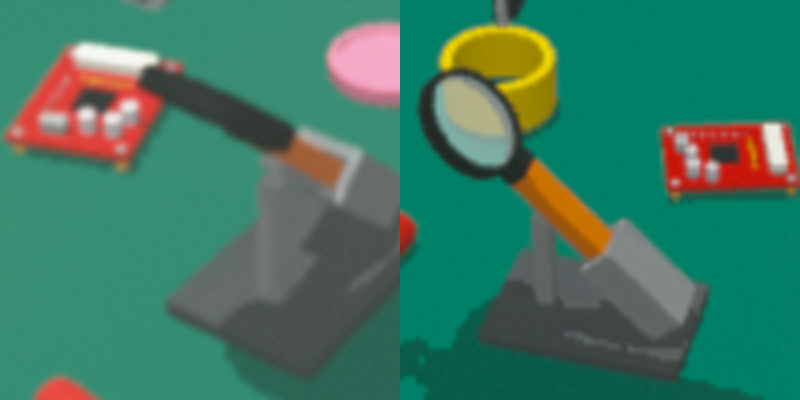

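The crop confirms it: orange handle, black rim and glass, standing in the grey socket, with the tape behind and the red board clear to the side. Next I'll locate the base corners, rim and board corners.

```bash
python3 - <<'E'
from h import *
from workcell import cams
s=cams.calibration("scene");d=cams.calibration("side")
np.set_printoptions(precision=4,suppress=True)
bc=[(305.5,181.5),(337.5,180.5),(339.5,196.5),(308,197.5)]
P=np.array([plane(d,u,.012) for u in bc]);print("board",P[:,:2].tolist(),P.mean(0),[np.linalg.norm(P[i]-P[i-1]) for i in range(4)])
S=[(240,196),(275.5,201),(262,228),(233,219)]
print("board scene",np.array([plane(s,u,.012)[:2] for u in S]))
print("lens",plane(d,(257.5,180.8),.154))
for z in(0,.012):
  print("base scene",z,[plane(s,u,z)[:2] for u in((272,261.5),(307,279),(341,240))])
  print("base side",z,[plane(d,u,z)[:2] for u in((260,234.5),(308,245),(316.7,221.7))])
# handle axis from two view planes
n=[]
for c,u,v in((s,(299.9,221.2),(313.5,228)),(d,(270,192),(290,212))):
  o,a=ray(c,u);_,b=ray(c,v);k=np.cross(a,b);n.append((k/np.linalg.norm(k),o))
D=np.cross(n[0][0],n[1][0]);D/=np.linalg.norm(D)*np.sign(D[2])
A=np.array([n[0][0],n[1][0],[0,0,1]])
for z in(.069,.101,.154):print("axis at",z,np.linalg.solve(A,[n[0][0]@n[0][1],n[1][0]@n[1][1],z]))
print(D,np.degrees(np.arctan2(D[1],D[0])))
# rim ellipse from side
im=cv2.imread("pics/side0.png");m=(im[150:215,240:275].max(2)<70).astype(np.uint8)*255
k=max(cv2.findContours(m,0,1)[0],key=cv2.contourArea);e=cv2.fitEllipse(k);print("ell",e,plane(d,(e[0][0]+240,e[0][1]+150),.154))
E
```

```text
board [[0.5820858884816634, -0.21227133583918023], [0.4857650263613887, -0.24277457482077125], [0.4654518248642611, -0.16649192063227947], [0.5558819479192836, -0.138262249259142]] [ 0.5223 -0.19    0.012 ] [np.float64(0.07851109091974415), np.float64(0.10103541986828693), np.float64(0.07894092401982591), np.float64(0.09473395115575958)]
board scene [[ 0.5003 -0.2575]
 [ 0.4695 -0.1709]
 [ 0.5753 -0.1309]
 [ 0.5848 -0.2075]]
lens [ 0.6575 -0.005   0.154 ]
base scene 0 [array([ 0.6431, -0.0532]), array([0.647 , 0.0356]), array([0.5013, 0.0316])]
base side 0 [array([0.6482, 0.0329]), array([0.5123, 0.0389]), array([ 0.5099, -0.0547])]
base scene 0.012 [array([ 0.6539, -0.0447]), array([0.6577, 0.0424]), array([0.5149, 0.0384])]
base side 0.012 [array([0.6435, 0.0441]), array([0.5097, 0.05  ]), array([ 0.5074, -0.0421])]
axis at 0.069 [ 0.5752 -0.0044  0.069 ]
axis at 0.101 [ 0.6086 -0.0081  0.101 ]
axis at 0.154 [ 0.664  -0.0143  0.154 ]
[ 0.7202 -0.08    0.6892] -6.337133517850485
ell ((17.763124465942383, 31.44671058654785), (18.671161651611328, 30.0334529876709), 135.6802215576172) [ 0.6559 -0.0026  0.154 ]
```

```bash
python3 - <<'E'
from h import *
from workcell import cams,get_obs
c=cams.calibration("wrist");im=cams.get_image("wrist");print(c);cv2.imwrite("pics/w0.png",im[:,:,::-1])
np.save("w0.npy",c,allow_pickle=True)
for p in((.6567,-.004,.154),(.6037,-.005,.101),(.5718,-.006,.069),(.522,-.19,.012)):print(proj(c,p))
E
```

```text
{'mtx': array([[297.57194542,   0.        , 322.31714711],
       [  0.        , 297.57194542, 201.70797972],
       [  0.        ,   0.        ,   1.        ]]), 'xyz': array([0.67361614, 0.08267212, 0.37187177]), 'rotation': array([-1.63299645e-01,  7.57783772e-04,  3.16306679e-04,  9.86576176e-01])}
[301.2249648  216.74316851]
[249.67635486 197.16919483]
[226.69113041 188.75012761]
[217.41639631 300.29153385]
```

View pics/w0.png

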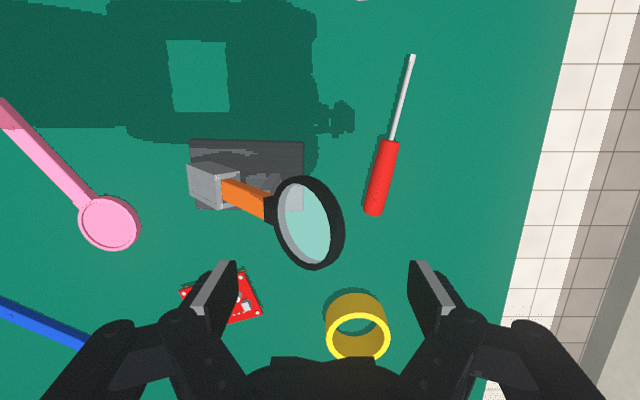

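The wrist view shows the lens rim at about (310,222), the orange handle at (245,195), and the stand base edge at y≈140, nearly parallel to world x. I'll refine the lens by triangulating it with the side view.

```bash
python3 - <<'E'
from h import *
from workcell import cams
np.set_printoptions(precision=4,suppress=True)
d=cams.calibration("side");w=np.load("w0.npy",allow_pickle=True).item()
im=cv2.imread("pics/w0.png");h=cv2.cvtColor(im,cv2.COLOR_BGR2HSV)
roi=np.zeros(im.shape[:2],np.uint8);roi[165:275,262:350]=255
m=cv2.bitwise_and((im.max(2)<62).astype(np.uint8)*255,roi)
k=max(cv2.findContours(m,0,1)[0],key=cv2.contourArea);k=cv2.convexHull(k);k=k[(k[:,0,0]>276)]
e=cv2.fitEllipse(k);print(e,len(k))
o=cv2.inRange(h,(8,120,60),(20,255,255));k=max(cv2.findContours(o[150:230,200:290].copy(),0,1)[0],key=cv2.contourArea)
r=cv2.minAreaRect(k);print(r,(cv2.boxPoints(r)+[200,150]).tolist())
for z in(.15,.154,.158):print("lens w",plane(w,e[0],z))
for u in((257.5,180.8),(257.76,181.45)):print(tri(d,u,w,e[0]))
g=[(0,0)]
for u in((189,140),(303,142),(303,210)):print("base",plane(w,u,.012))
# board corners
red=cv2.inRange(h,(0,150,60),(6,255,255));k=max(cv2.findContours(red[255:340,170:275].copy(),0,1)[0],key=cv2.contourArea)
q=cv2.approxPolyDP(cv2.convexHull(k),5,True)[:,0]+[170,255];print([(u.tolist(),plane(w,u,.012)[:2]) for u in q])
# handle axis by two-view planes, wrist + side
ws=r;b=cv2.boxPoints(r)+[200,150];L=[np.linalg.norm(b[0]-b[1]),np.linalg.norm(b[1]-b[2])]
p,q=((b[0]+b[3])/2,(b[1]+b[2])/2) if L[0]>L[1] else ((b[0]+b[1])/2,(b[2]+b[3])/2)
n=[];rhs=[]
for c,u,v in((w,p,q),(d,(270,192),(290,212))):
  oo,a=ray(c,u);_,bb=ray(c,v);kk=np.cross(a,bb);n.append(kk);rhs.append(kk@oo)
D=np.cross(*n);D/=np.linalg.norm(D)*np.sign(D[2]);print(D)
for z in(.069,.101,.154):print(np.linalg.solve([*n,[0,0,1]],rhs+[z]))
E
```

```text
((307.5769958496094, 221.86093139648438), (69.94639587402344, 97.45250701904297), 161.8509063720703) 26
((43.38617706298828, 47.163719177246094), (54.036407470703125, 26.921476364135742), 20.772254943847656) [[213.35031700134277, 200.16735076904297], [222.89813041687012, 174.9958438873291], [273.42203521728516, 194.16008758544922], [263.8742218017578, 219.33159637451172]]
lens w [ 0.6614 -0.01    0.15  ]
lens w [ 0.6616 -0.0084  0.154 ]
lens w [ 0.6619 -0.0067  0.158 ]
(array([ 0.6607, -0.0112,  0.1484]), np.float64(0.0014554893465102108))
(array([ 0.6606, -0.0124,  0.1454]), np.float64(0.001354660835181443))
base [0.5139 0.0379 0.012 ]
base [0.65   0.0356 0.012 ]
base [ 0.6482 -0.0511  0.012 ]
[([243, 272], array([ 0.5629, -0.1431])), ([262, 313], array([ 0.5848, -0.2121])), ([226, 323], array([ 0.5302, -0.2301])), ([237, 273], array([ 0.5544, -0.1447]))]
[0.6079 0.0959 0.7882]
[ 0.587  -0.0146  0.069 ]
[ 0.6117 -0.0108  0.101 ]
[ 0.6525 -0.0043  0.154 ]
```

```bash
cat >> h.py <<'E'
def Rt(yaw,tilt):  # tool x along handle (lens-ward), z = -lens z; yaw, tilt in deg
    return R.from_euler("ZY",[yaw,-tilt],degrees=True)*R.from_matrix([[1,0,0],[0,-1,0],[0,0,-1]])
def go(p,Rg):
    from workcell import get_obs
    o=get_obs();r=R.from_quat(o["tcp_rot"])
    print("t",round(o["time_s"],2),"pos",o["position"].round(4),"F",o["force"].round(1),"q",o["joint_pos"].round(2),"gw",round(o["grip_width"],3),"gf",round(o["grip_force"],1))
    print("shift mm",(r.inv().apply(np.asarray(p)-o["position"])*1000).round(1),"rot deg",np.degrees((r.inv()*Rg).as_rotvec()).round(2))
E
python3 - <<'E'
from h import *
g=np.array([.6075,-.007,.101]);T=Rt(-1.2,45);z=T.apply([0,0,1]);print(z,T.apply([0,1,0]))
go(g+z*.019-z*.15,T)
go([.53,-.005,.29],Rt(-1.2,0))
E
```

```text
[ 0.7069517  -0.01480853 -0.70710678] [-2.09424199e-02 -9.99780683e-01  8.67361738e-19]
t 0.15 pos [ 0.6749 -0.      0.2307] F [-0.1 -0.1 -0.1] q [-0.04  0.12  1.44 -0.    1.58 -0.04] gw 0.999 gf 0.0
shift mm [  -5.1 -159.9   37.2] rot deg [-35.68  34.94  86.03]
t 0.15 pos [ 0.6749 -0.      0.2307] F [-0.1 -0.1 -0.1] q [-0.04  0.12  1.44 -0.    1.58 -0.04] gw 0.999 gf 0.0
shift mm [  -5.  -144.9  -59.1] rot deg [-4.00e-02  4.00e-02  9.12e+01]
```

Call:
play_rows:
  plan: [0,-10,-40,0,0,7,60,0,-30,-60,0,0,14,60,0,-65,-60,0,0,21,60,0,-105,-60,0,0,28,60,-5,-145,-60,0,0,35,60]

```text
time_s: 0.57
position: [0.5286, -0.0046, 0.2908]
tcp_rot: [0.888, 0.459, -0.0, -0.0]
force: [-1.0, -0.2, 1.2]
grip_width: 0.704
grip_force: 0.0
```

Call:
play_rows:
  plan: [0,0,0,0,0,7,60,0,0,0,0,0,14,60,0,0,0,0,0,21,60,0,0,0,0,0,28,60,0,0,0,0,0,35,60]

```text
time_s: 0.98
position: [0.5298, -0.005, 0.2912]
tcp_rot: [0.985, 0.171, -0.0, -0.0]
force: [-0.4, -0.7, 0.2]
grip_width: 0.703
grip_force: 0.0
```

```bash
python3 - <<'E'
from h import *
g=np.array([.6075,-.007,.101]);T=Rt(-1.2,45);z=T.apply([0,0,1])
go(g+z*.019-z*.15,T)
E
```

```text
t 0.98 pos [ 0.5298 -0.005   0.2912] F [-0.4 -0.7  0.2] q [-0.06 -0.21  1.66 -0.    1.69  1.17] gw 0.703 gf 0.0
shift mm [-14.1  -5.   97.6] rot deg [-8.19 44.5  19.76]
```

Call:
play_rows:
  plan: [-3,-1,10,-1.1,6.2,2.7,60,-6,-2,20,-2.3,12.5,5.5,60,-9,-3,35,-3.4,18.7,8.3,60,-12,-4,50,-4.6,24.9,11.1,60,-14,-5,65,-5.7,31,13.8,60]

```text
time_s: 1.4
position: [0.515, -0.0053, 0.2261]
tcp_rot: [0.961, 0.048, 0.274, 0.002]
force: [0.7, 0.1, -0.2]
grip_width: 0.708
grip_force: 0.0
```

```bash
python3 - <<'E'
from h import *
g=np.array([.6075,-.007,.101]);T=Rt(-1.2,45);z=T.apply([0,0,1])
go(g+z*.019-z*.11,T)
E
```

```text
t 1.4 pos [ 0.515  -0.0053  0.2261] F [ 0.7  0.1 -0.2] q [-0.1  -0.61  2.12  0.09  1.08  1.35] gw 0.708 gf 0.0
shift mm [-8.2  1.  66.5] rot deg [-2.63 13.14  6.08]
```

Call:
play_rows:
  plan: [-3,0,22,-0.9,4.4,2,60,-6,0,44,-1.8,8.8,4,60,-8,1,66,-2.6,13.1,6.1,60,-8,1,66,-2.6,13.1,6.1,60,-8,1,66,-2.6,13.1,6.1,60]

```text
time_s: 1.82
position: [0.5419, -0.0051, 0.1648]
tcp_rot: [0.926, -0.008, 0.378, 0.004]
force: [0.5, -0.2, 1.5]
grip_width: 0.702
grip_force: 0.0
```

```bash
python3 - <<'E'
from h import *
from workcell import cams
g=np.array([.6075,-.007,.101]);T=Rt(-1.2,45);z=T.apply([0,0,1])
go(g+z*.019,T)
c=cams.calibration("wrist");im=cams.get_image("wrist")[:,:,::-1].copy();np.save("w1.npy",c,allow_pickle=True)
a=T.apply([1,0,0])
cv2.imwrite("pics/w1.png",im);print([proj(c,g+a*k).round(1) for k in(-.045,0,.075)])
E
```

```text
t 1.82 pos [ 0.5419 -0.0051  0.1648] F [ 0.5 -0.2  1.5] q [-0.08 -0.63  2.29  0.07  0.71  1.47] gw 0.702 gf 0.0
shift mm [  2.5   0.7 110.5] rot deg [-0.12  0.64  0.21]
[array([322.6, 248.8]), array([322.8, 200.6]), array([323.2, 105.6])]
```

View pics/w1.png

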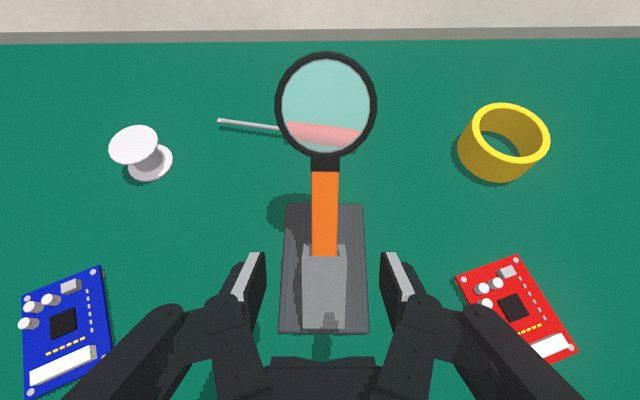

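The wrist view shows the handle vertical at x≈324.5 between the fingers and the lens at (325.5,104), about 2 px off the prediction. The alignment is good, so I'm advancing.

Call:
play_rows:
  plan: [2,2,30,-0.1,0.6,0.2,60,2.5,2.3,60,-0.1,0.6,0.2,60,2.5,2.3,85,-0.1,0.6,0.2,60,2.5,2.3,102,-0.1,0.6,0.2,60,2.5,2.3,110,-0.1,0.6,0.2,60]

```text
time_s: 2.28
position: [0.6235, -0.0093, 0.0892]
tcp_rot: [0.924, -0.01, 0.383, 0.004]
force: [-0.5, 0.1, 0.4]
grip_width: 0.704
grip_force: 0.0
```

Call:
play_rows:
  plan: [0,0,0,0,0,0,40,0,0,0,0,0,0,30,0,0,0,0,0,0,15,0,0,0,0,0,0,10,0,0,0,0,0,0,10]
  force: 60

```text
time_s: 2.7
position: [0.6219, -0.0092, 0.0913]
tcp_rot: [0.923, -0.01, 0.385, 0.004]
force: [-5.3, 0.4, 5.3]
grip_width: 0.237
grip_force: 58.6
```

```bash
python3 - <<'E'
from h import *
from workcell import cams
g=np.array([.6075,-.0085,.101]);T=Rt(-1.2,45);z=T.apply([0,0,1])
go(g+z*.019,T)
c=cams.calibration("wrist");im=cams.get_image("wrist")[:,:,::-1];s=cams.get_image("side")[:,:,::-1]
cv2.imwrite("pics/g1.png",np.hstack([im[20:320,170:470],cv2.resize(s[130:250,220:340],(300,300))]))
E
```

```text
t 2.7 pos [ 0.6219 -0.0092  0.0913] F [-5.3  0.4  5.3] q [-0.07 -0.32  2.22  0.08  0.45  1.46] gw 0.237 gf 58.6
shift mm [-3.3 -0.4  1.9] rot deg [ 0.02 -0.34 -0.05]
```

View pics/g1.png

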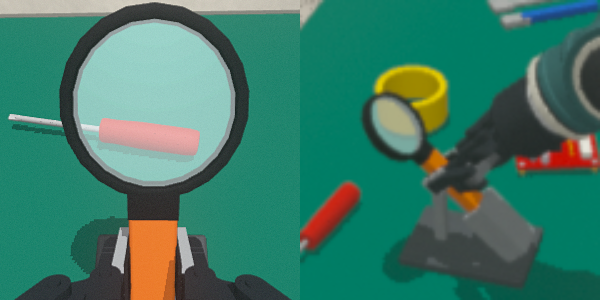

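Gripped (58 N; width 0.237 ≈ 20 mm). The view shows the handle centred between the pads. Now I'll draw along tool x, easing off about 1.5 mm in -z.

Call:
play_rows:
  plan: [3,0,-1.5,0,0,0,10,8,0,-1.5,0,0,0,10,15,0,-1.5,0,0,0,10,24,0,-1.5,0,0,0,10,33,0,-1.5,0,0,0,10]
  force: 80

```text
time_s: 3.22
position: [0.6447, -0.0097, 0.1147]
tcp_rot: [0.923, -0.01, 0.385, 0.004]
force: [-0.1, 0.6, -2.0]
grip_width: 0.24
grip_force: 78.1
```

Call:
play_rows:
  plan: [12,0,0,0,0,0,10,24,0,0,0,0,0,10,38,0,0,0,0,0,10,52,0,0,0,0,0,10,65,0,0,0,0,0,10]

```text
time_s: 3.63
position: [0.6911, -0.0107, 0.1612]
tcp_rot: [0.923, -0.01, 0.385, 0.004]
force: [0.5, -0.2, -2.4]
grip_width: 0.241
grip_force: 78.1
```

```bash
python3 - <<'E'
from h import *
from workcell import cams
go([.62,-.009,.26],Rt(-1.2,0))
im=cams.get_image("wrist")[:,:,::-1];s=cams.get_image("side")[:,:,::-1]
cv2.imwrite("pics/g2.png",np.hstack([im[20:320,170:470],cv2.resize(s[130:250,220:340],(300,300))]))
E
```

```text
t 3.63 pos [ 0.6911 -0.0107  0.1612] F [ 0.5 -0.2 -2.4] q [-0.07 -0.22  2.02  0.06  0.55  1.49] gw 0.241 gf 78.1
shift mm [  20.1   -0.2 -120. ] rot deg [-1.000e-02 -4.524e+01 -6.000e-02]
```

View pics/g2.png

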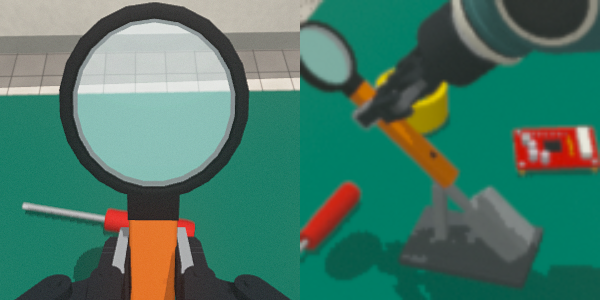

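The magnifier is fully clear of the socket and has not slipped in the grip. Next I'll raise and level it.

Call:
play_rows:
  plan: [20,0,-20,0,0,0,10,40,0,-40,0,-5,0,10,50,0,-60,0,-11,0,10,50,0,-80,0,-17,0,10,50,0,-95,0,-23,0,10]

```text
time_s: 4.15
position: [0.6568, -0.01, 0.2651]
tcp_rot: [0.981, -0.011, 0.191, 0.002]
force: [-0.2, 0.4, -2.1]
grip_width: 0.241
grip_force: 78.3
```

```bash
python3 - <<'E'
from h import *
w=np.load("w1.npy",allow_pickle=True).item()
L,Tp,Rr=[plane(w,u,.012) for u in((455,277),(518,254),(579,352))]
print("board",(L+Rr)/2,np.linalg.norm(L-Tp),np.linalg.norm(Tp-Rr))
go([.66,-.01,.28],Rt(-1.2,0))
E
```

```text
board [ 0.52489369 -0.19407055  0.012     ] 0.07616697133839448 0.09852997043803405
t 4.15 pos [ 0.6568 -0.01    0.2651] F [-0.2  0.4 -2.1] q [-0.06 -0.17  1.7   0.02  1.22  1.53] gw 0.241 gf 78.3
shift mm [  8.6  -0.1 -12.6] rot deg [-1.000e-02 -2.206e+01 -6.000e-02]
```

Call:
play_rows:
  plan: [2,0,-3,0,-6,0,10,4,0,-6,0,-12,0,10,6,0,-9,0,-18,0,10,8,0,-12,0,-22,0,10,8,0,-12,0,-22,0,10]

```text
time_s: 4.57
position: [0.6617, -0.0101, 0.2755]
tcp_rot: [1.0, -0.011, -0.001, -0.0]
force: [-0.1, -0.8, -2.2]
grip_width: 0.239
grip_force: 78.3
```

```bash
cat > fin.py <<'E'
from h import *
from workcell import cams,get_obs
import sys
o=get_obs();p=o["position"];r=R.from_quat(o["tcp_rot"]);c=cams.calibration("wrist");im=cams.get_image("wrist")[:,:,::-1].copy()
h=cv2.cvtColor(im,cv2.COLOR_BGR2HSV)
cv2.imwrite(sys.argv[1],im)
m=(im.max(2)<62).astype(np.uint8)*255;m[215:]=0;m[:,:220]=0;m[:,440:]=0
k=max(cv2.findContours(m,0,1)[0],key=cv2.contourArea);k=cv2.convexHull(k);k=k[k[:,0,1]<170];e=cv2.fitEllipse(k);print("ell",e)
z=r.apply([0,0,1]);g=p-z*.019;oo,d=ray(c,e[0]);l=oo+d*((g-oo)@z)/(d@z)
print("lens world",l.round(4),"in tool from grasp mm",(r.inv().apply(l-g)*1000).round(1),"tool z",z.round(4))
B=np.array([.524,-.192,.100])
off=r.inv().apply(l-p)
T=Rt(-1.2,0)
print("above:");go(B+[0,0,.10]-T.apply(off),T);print("final:");go(B-T.apply(off),T)
E
python3 fin.py pics/w3.png
```

```text
ell ((323.45947265625, 120.17544555664062), (189.18040466308594, 194.8790740966797), 0.6168578267097473)
lens world [ 0.7359 -0.0127  0.2944] in tool from grasp mm [74.2  0.9 -0. ] tool z [-1.1e-03  7.0e-04 -1.0e+00]
above:
t 4.62 pos [ 0.6615 -0.0101  0.2752] F [ 0.6 -0.1 -1.8] q [-0.05  0.08  1.41  0.    1.65  1.54] gw 0.239 gf 78.3
shift mm [-207.9  184.1   93.5] rot deg [-0.04 -0.17 -0.05]
final:
t 4.62 pos [ 0.6615 -0.0101  0.2752] F [ 0.6 -0.1 -1.8] q [-0.05  0.08  1.41  0.    1.65  1.54] gw 0.239 gf 78.3
shift mm [-208.2  184.1  193.5] rot deg [-0.04 -0.17 -0.05]
```

Call:
play_rows:
  plan: [-20,18,5,0,0,0,10,-42,37,15,0,0,0,10,-66,58,25,0,0,0,10,-90,80,35,0,-0.1,0,10,-114,102,45,0,-0.2,0,10]

```text
time_s: 5.03
position: [0.5427, -0.11, 0.2299]
tcp_rot: [1.0, -0.011, 0.001, 0.0]
force: [0.3, -0.5, -1.1]
grip_width: 0.24
grip_force: 78.4
```

Call:
play_rows:
  plan: [-22,20,10,0,0,0,10,-45,40,20,0,0,0,10,-68,60,30,0,0,0,10,-86,75,40,0,0,0,10,-94,82,48,0,0,0,10]

```text
time_s: 5.45
position: [0.4463, -0.1905, 0.1818]
tcp_rot: [1.0, -0.012, 0.001, 0.0]
force: [-0.0, -0.4, -1.3]
grip_width: 0.241
grip_force: 78.4
```

Call:
play_rows:
  plan: [0,0,0,0,0,0,10,0,0,0,0,0,0,10]

```text
time_s: 5.62
position: [0.4486, -0.1893, 0.1828]
tcp_rot: [1.0, -0.011, 0.001, -0.0]
force: [0.9, 0.9, -1.3]
grip_width: 0.24
grip_force: 78.4
```

```bash
cat >> fin.py <<'E'
t=np.linspace(0,2*np.pi,60)
for tilt in(-4,-2,0,2,4):
    Rr=r*R.from_euler("y",tilt,degrees=True)
    P=np.vstack([l+Rr.apply(np.c_[.038*np.cos(t),.038*np.sin(t),0*t+s]) for s in(-.006,.006)])
    q=cv2.convexHull(proj(c,P).astype(np.float32));f=cv2.fitEllipse(q);print(tilt,np.round(f[0],1),np.round(f[1],1),f[1][0]/f[1][1])
E
python3 fin.py pics/w4.png
```

```text
ell ((323.4449768066406, 120.19087982177734), (188.9400634765625, 195.3701934814453), 179.91920471191406)
lens world [ 0.5227 -0.1918  0.2019] in tool from grasp mm [74.2  0.8  0. ] tool z [ 1.8e-03  2.0e-04 -1.0e+00]
above:
t 5.67 pos [ 0.4491 -0.189   0.1833] F [ 0.9  0.6 -1.3] q [-0.45 -0.29  1.9   0.    1.53  1.14] gw 0.239 gf 78.4
shift mm [0.7 0.5 2.3] rot deg [-0.01 -0.11 -0.06]
final:
t 5.67 pos [ 0.4491 -0.189   0.1833] F [ 0.9  0.6 -1.3] q [-0.45 -0.29  1.9   0.    1.53  1.14] gw 0.239 gf 78.4
shift mm [  0.5   0.6 102.3] rot deg [-0.01 -0.11 -0.06]
-4 [323.5 110.9] [202.1 210.4] 0.9607518542306851
-2 [323.5 110.3] [202.2 210.5] 0.9605432032836827
0 [323.5 109.7] [202.3 210.4] 0.9615136608507376
2 [323.5 109.2] [202.5 210.1] 0.963675141205805
4 [323.5 108.6] [202.6 209.5] 0.9670476816108521
```

View pics/w4.png

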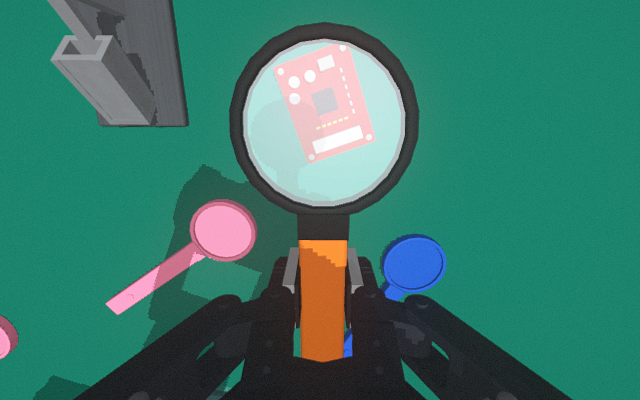

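The wrist view shows the board through the glass, corners about (277,70), (345,44), (373,137) and (308,163), with the lens centre at (323.5,120) from an oblique camera. I'll check the board position and descend in two stages.

Call:
play_rows:
  plan: [0.5,0.5,20,0,0,0,10,0.5,0.5,42,0,0,0,10,0.5,0.5,64,0,0,0,10,0.5,0.5,80,0,0,0,10,0.5,0.5,87,0,0,0,10]

```text
time_s: 6.08
position: [0.4494, -0.1888, 0.094]
tcp_rot: [1.0, -0.01, -0.001, -0.001]
force: [-0.3, 1.1, -2.3]
grip_width: 0.242
grip_force: 78.5
```

Call:
play_rows:
  plan: [0,0,4,0,0,0,10,0,0,8,0,0,0,10,0,0,11,0,0,0,10,0,0,11,0,0,0,10,0,0,11,0,0,0,10]

```text
time_s: 6.5
position: [0.4495, -0.19, 0.0855]
tcp_rot: [1.0, -0.011, 0.0, -0.0]
force: [-0.3, -0.6, -1.8]
grip_width: 0.245
grip_force: 78.5
```

```bash
python3 fin.py pics/w5.png | head -8; python3 - <<'E'
from h import *
from workcell import cams
ims=[]
for n,(x,y) in(("scene",(180,120)),("side",(230,110))):
    im=cams.get_image(n)[:,:,::-1];cv2.imwrite(f"pics/{n}5.png",im)
    ims.append(cv2.resize(im[y:y+150,x:x+150],(400,400),interpolation=cv2.INTER_CUBIC))
    c=cams.calibration(n);t=np.linspace(0,6.28,40)
    for k in(-4,0,4):
        P=np.array([.5235,-.192,.1])+R.from_euler("y",k,degrees=True).apply(np.c_[.038*np.cos(t),.038*np.sin(t),0*t]);e=cv2.fitEllipse(proj(c,P).astype(np.float32));print(n,k,np.round(e[0],1),np.round(e[1],1),round(e[2]))
cv2.imwrite("pics/f5.png",np.hstack(ims))
E
```

```text
ell ((319.18157958984375, 125.81027221679688), (177.4943084716797, 199.52334594726562), 159.14935302734375)
lens world [ 0.5215 -0.1907  0.1046] in tool from grasp mm [72.  -0.9 -0. ] tool z [ 1.e-03  3.e-04 -1.e+00]
above:
t 6.55 pos [ 0.4495 -0.19    0.0856] F [ 0.9 -0.2 -1.4] q [-0.45 -0.22  2.01  0.    1.36  1.14] gw 0.239 gf 78.5
shift mm [  2.6   1.3 -95.4] rot deg [-0.01 -0.06 -0.05]
final:
t 6.55 pos [ 0.4495 -0.19    0.0856] F [ 0.9 -0.2 -1.4] q [-0.45 -0.22  2.01  0.    1.36  1.14] gw 0.239 gf 78.5
shift mm [2.5 1.3 4.6] rot deg [-0.01 -0.06 -0.05]
scene -4 [252.8 177. ] [15.2 33.7] 90
scene 0 [252.8 177. ] [16.8 33.7] 87
scene 4 [252.8 177. ] [18.3 33.7] 84
side -4 [323.4 165.1] [15.2 25.9] 97
side 0 [323.4 165.1] [15.  25.9] 92
side 4 [323.4 165.1] [14.7 25.9] 88
```

View pics/f5.png

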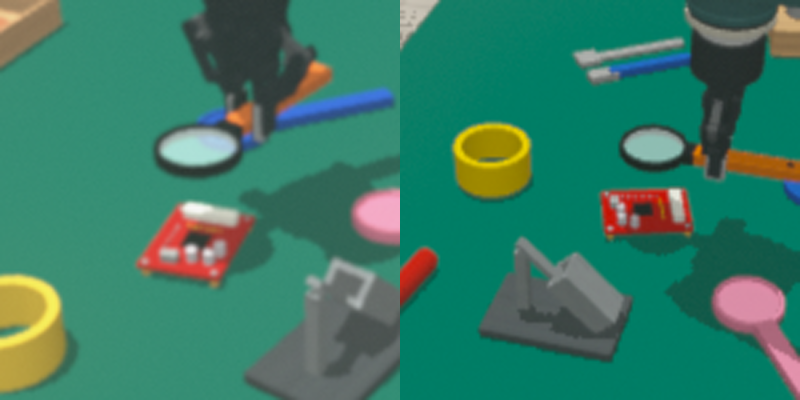

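View pics/w5.png

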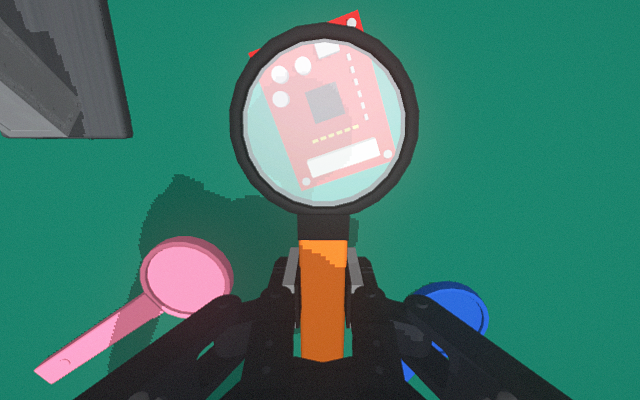

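```bash
python3 - <<'E'
from h import *
from workcell import cams
np.set_printoptions(precision=4,suppress=True)
w=cams.calibration("wrist")
P=[plane(w,u,.0125) for u in((249,54),(359,11),(394,158),(302,190))]
print("board",np.mean(P,0),(P[0]+P[2])/2,(P[1]+P[3])/2,np.diff(P,axis=0)[:, :2].tolist())
cs={}
for n,x0,x1,y0,y1 in(("scene",232,274,160,192),("side",308,341,150,180)):
    im=cv2.imread(f"pics/{n}5.png");h=cv2.cvtColor(im,cv2.COLOR_BGR2HSV)
    m=np.zeros(im.shape[:2],np.uint8);m[y0:y1,x0:x1]=(im[y0:y1,x0:x1,1]>110)&(im[y0:y1,x0:x1,2]>95)
    N,lab,st,ce=cv2.connectedComponentsWithStats(m)
    k=[i for i in range(1,N) if 60<st[i,4]<600]
    for i in k:
        f=cv2.fitEllipse(max(cv2.findContours((lab==i).astype(np.uint8),0,1)[0],key=len));print(n,st[i],np.round(f[0],1),np.round(f[1],1),round(f[2],1),round(f[1][0]/f[1][1],3),ce[i])
        cs[n]=ce[i]
if len(cs)==2:print("lens",tri(cams.calibration("scene"),cs["scene"],cams.calibration("side"),cs["side"]))
print(tri(cams.calibration("scene"),(254.3,175.9),cams.calibration("side"),(325.6,165.1)))
# handle butt end in both views
for n in("scene","side"):
    im=cv2.imread(f"pics/{n}5.png");o=cv2.inRange(cv2.cvtColor(im,cv2.COLOR_BGR2HSV),(8,110,60),(20,255,255))
    for k in cv2.findContours(o,0,1)[0]:
        if cv2.contourArea(k)>15:r=cv2.minAreaRect(k);print(n,cv2.contourArea(k),cv2.boxPoints(r).round(1).tolist())
E
```

```text
board [ 0.5255 -0.195   0.0125] [ 0.5255 -0.1942  0.0125] [ 0.5255 -0.1959  0.0125] [[0.02273174431504732, -0.07112569875871438], [-0.09294559337831027, -0.027015070094368626], [-0.022709871540607496, 0.0676759943018447]]
scene [240 168  29  14 334] [254.  174.5] [13.3 28.9] 86.6 0.461 [253.991  174.5389]
side [314 158  22  13 208] [324.7 164.1] [11.3 21. ] 92.0 0.538 [324.7212 164.0721]
lens (array([ 0.5196, -0.1916,  0.104 ]), np.float64(0.00019920903538615833))
(array([ 0.5172, -0.1932,  0.0992]), np.float64(0.0006291372125611911))
scene 55.5 [[265.0, 159.0], [274.0, 159.0], [274.0, 169.0], [265.0, 169.0]]
scene 98.0 [[283.5, 159.60000610351562], [297.20001220703125, 141.39999389648438], [304.6000061035156, 146.89999389648438], [290.8999938964844, 165.1999969482422]]
scene 294.0 [[149.8000030517578, 131.60000610351562], [177.39999389648438, 117.80000305175781], [183.8000030517578, 130.60000610351562], [156.1999969482422, 144.39999389648438]]
side 224.5 [[351.0, 173.10000610351562], [352.20001220703125, 165.6999969482422], [388.20001220703125, 171.5], [387.0, 178.89999389648438]]
side 26.5 [[339.0, 164.0], [344.0, 164.0], [344.0, 171.0], [339.0, 171.0]]
side 662.5 [[369.0, 131.0], [369.0, 109.0], [421.0, 109.0], [421.0, 131.0]]
side 3698.0 [[324.0, 0.0], [401.0, 0.0], [401.0, 61.0], [324.0, 61.0]]
```

The lens is level: both ellipse angles match zero tilt. One small trim is left, about +2 mm in x and 4 mm down. Then I'll settle.

Call:
play_rows:
  plan: [1,0.5,2,0,0,0,10,2,0.5,4,0,0,0,10,2,0.5,4,0,0,0,10,2,0.5,4,0,0,0,10,2,0.5,4,0,0,0,10]

```text
time_s: 7.07
position: [0.4511, -0.1904, 0.0808]
tcp_rot: [1.0, -0.011, -0.0, -0.0]
force: [0.4, 0.9, -2.2]
grip_width: 0.235
grip_force: 78.5
```

Call:
play_rows:
  plan: [0,0,0,0,0,0,10,0,0,0,0,0,0,10,0,0,0,0,0,0,10,0,0,0,0,0,0,10,0,0,0,0,0,0,10]

```text
time_s: 7.48
position: [0.4512, -0.1904, 0.0809]
tcp_rot: [1.0, -0.011, 0.0, -0.0]
force: [-0.4, 0.3, -2.3]
grip_width: 0.24
grip_force: 78.5
```

```bash
python3 - <<'E'
from workcell import get_obs,manip
import numpy as np
o=get_obs();print(o["position"].round(4),o["tcp_rot"].round(3),abs(o["qd"]).max().round(4),o["grip_force"])
print(manip.hand_in())
E
```

```text
[ 0.4512 -0.1904  0.0809] [ 1.    -0.011  0.    -0.   ] 0.001 78.48483681678772
the job is handed in; nothing more can be done
None
```

The orange magnifier is drawn from its stand and held steady and level over the red board, lens centre about 10 cm above the bench and within about 3 mm of the board's middle by my measurements; I handed the job in at 7.5 s, and no verdict came back.

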